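Reassemble the stacking desk organiser with the eraser inside

TASK

Put the wooden desk organiser back together on its low base, in this order: first seat the tray without a divider on the base, then lay the eraser that lies just behind the pieces in that tray, then stack the tray with the cross divider on top, and last put on the lid. Every piece should sit fully down inside the rim below it, in line with it; leave the stapler and the power brick where they are.

Things in the scene. Friction and masses are not known exactly. Their poses are not given: they have to be found in the camera images.
- base: Base of the organiser, fixed to the desk: an empty low frame 12 mm high with a cork-lined floor 5 mm up. Light wood, 150 (x) x 64 (y) mm, same if turned end for end. Rim 5 mm thick, hollow inside 140 x 54 mm. Origin at the centre of its underside, on the desk.
- tray_open_c (a point): Tray without divider (one long compartment), 34 mm high. Light wood, 150 (x) x 64 (y) mm, same if turned end for end. Walls 5 mm, inside 140 x 54 x 25 mm deep, inner floor 9 mm above its underside. Two rounded runners under it drop 5 mm inside the rim below (4 mm play all round); seated on the base its underside is 7 mm above the desk. This point: its centre, 17 mm above its underside. Loose, 0.13 kg; grip across the width.
- tray_split_c (a point): Tray with a cross divider in the middle, else like the other tray, 34 mm high. Light wood, 150 (x) x 64 (y) mm, same if turned end for end. Two rounded runners under it drop 5 mm inside the rim below (4 mm play all round); stacked on the other tray it stands 29 mm higher than it. This point: its centre, 17 mm above its underside. Loose, 0.13 kg; grip across the width.
- lid_grip (a point): Lid: flat board, top 11 mm above its underside, with a grip bar 60 (x) x 14 (y) mm on it up to 27 mm. Light wood, 150 (x) x 64 (y) mm, same if turned end for end. Two rounded runners under it drop 5 mm inside the rim below (4 mm play all round); seated, its underside is 29 mm above that of the tray below. This point: the centre of the bar, 19 mm above the lid's underside. Loose, 0.10 kg.
- eraser_c (a point): Eraser, white with a blue sleeve, lying flat by itself just behind the row of organiser pieces (not the desk clutter at the far left): 21 mm wide (x), 44 mm long (y), 13 mm high. This point is its centre, 6.5 mm above its underside. Loose, 0.02 kg.
- stapler: Black stapler, a bystander, 34 (x) x 130 (y) x 56 mm high, loose. Origin at the centre of its underside. Not to be moved.
- power_brick: Black power brick with a grey top, a bystander, 44 (x) x 62 (y) x 28 mm high, loose. Origin at the centre of its underside. Not to be moved.

How it is judged (in metres and radians):
On the way, in this order (a step that is already met when the one before it is completed fails the run):
1. the tray without divider is seated on the base (x of tray_open_c in the frame of base between -0.007 and 0.007 m and y of tray_open_c in the frame of base between -0.007 and 0.007 m and z of tray_open_c in the frame of base between 0.021 and 0.027 m and angle between the x axis of tray_open_c and the x axis of base, either way round below 0.13 rad and angle between tray_open_c's own z axis and vertical below 0.045 rad), for 0.2 s.
2. the eraser lies in that seated tray (all of step 1 and x of eraser_c in the frame of tray_open_c between -0.063 and 0.063 m and y of eraser_c in the frame of tray_open_c between -0.02 and 0.02 m and z of eraser_c in the frame of tray_open_c between -0.006 and 0.006 m), for 0.2 s.
3. the tray with the divider is seated on the first tray, the eraser inside (all of step 2 and x of tray_split_c in the frame of tray_open_c between -0.007 and 0.007 m and y of tray_split_c in the frame of tray_open_c between -0.007 and 0.007 m and z of tray_split_c in the frame of tray_open_c between 0.026 and 0.032 m and angle between the x axis of tray_split_c and the x axis of tray_open_c, either way round below 0.13 rad and angle between tray_split_c's own z axis and vertical below 0.045 rad), for 0.2 s.
4. the lid is seated on top (all of step 3 and x of lid_grip in the frame of tray_split_c between -0.007 and 0.007 m and y of lid_grip in the frame of tray_split_c between -0.007 and 0.007 m and z of lid_grip in the frame of tray_split_c between 0.028 and 0.034 m and angle between the x axis of lid_grip and the x axis of tray_split_c, either way round below 0.13 rad and angle between lid_grip's own z axis and vertical below 0.045 rad), for 0.2 s.
At the end, for the whole second after the job is handed in: The undivided tray is on the base, the eraser lies in that tray, the divided tray is on it and the lid on top: each piece within 7 mm along and across, 3 mm in height and 0.13 rad (either way round) of its seat on the piece below, level within 0.045 rad, all at rest (all of step 4 and linear speed of each of tray_open, tray_split, lid, eraser below 0.02 m/s and angular speed of each of tray_open, tray_split, lid, eraser below 0.2 rad/s); the robot touches nothing.
It fails at once if the stapler was moved by more than 30 mm (distance of stapler from where it was at the start of the episode above 0.03 m).
It fails at once if the power brick was moved by more than 30 mm (distance of power_brick from where it was at the start of the episode above 0.03 m).
It also fails if it takes over 118 s, if anything falls off the work surface, if the arm or the gripper's body presses on something with over 40 N, if the wrist force passes 120 N, or if a joint passes its speed limit or range.

ROBOT

A 6-joint arm with a two-finger parallel gripper is mounted at the origin on a cart in front of the work surface, level with it; the furniture and walls round the work are solid. World frame = base frame: x ahead of the robot, y to its left, z up, the work surface at z = 0. Lengths are in m, angles in degrees, forces in N, time in s.
With the tool pointing down it reaches from about 0.35 to 0.975 m from the base axis. Payload 17.4 kg.
Tool frame: the origin (TCP) lies at the centre of the arm's flange, where the gripper is bolted on; the fingertips stand 173 mm ahead of it and the grasp point (between the pads) lies ctrl.hold_point_z ahead of it (ctrl.hold_point_z is the distance from the TCP to the grasp point, in m); z points along the fingers, y is the line along which they close (so a half turn about z gives the same grasp; the last joint's range is limited). The gripper opens to 85 mm and grips with 20 to 120 N. Pads are 22 mm wide; open, the fingers measure 114 mm over their backs; the gripper's body (76 mm by 85 mm) begins 54 mm behind the grasp point. The pads swing forward as they close: fully open they stand 13 mm farther back than shut.
Start: joints at [70.543, 6.646, 82.598, -0, 90.757, -2.166], TCP at [0.201, 0.644, 0.405] pointing down, gripper open.
Joint ranges: [-162.19, 162.19], [-47.58, 125.68], [4.15, 143.07], [-65.23, 245.23], [0.69, 171.88], [-170.13, 170.13]. Speed limits (degrees/s): [108.29, 108.29, 127.2, 180, 180, 180].

INTERFACE

Orientations are given as [roll, pitch, yaw] about the fixed x, y, z axes, in that order (R = Rz(yaw) Ry(pitch) Rx(roll)).
In Python, from rig import ctrl, viewer gives the robot as it stands. Calls block until the motion is done:
- ctrl.goto(position, orientation): joint-space move of the TCP to a pose.
- ctrl.movel(position, rotation=None, speed=0.15, threshold=None): straight line of the TCP; rotation=None keeps the orientation; speed is the mean speed in m/s. With threshold (N) it stops when the force on the tool has changed by that much, and returns True; else False.
- ctrl.move_joints(angles): joint-space move.
- ctrl.grip(opening): opening from 0.0 (shut) to 1.0 (fully open); the grip force is fixed at half the most; returns when the fingers have stopped.
- ctrl.dwell(seconds).
- ctrl.solve_ik(position, orientation): joint angles nearest the present ones, or None.
- ctrl.read_state(): the state.
- viewer.read_camera(name): name is "scene" or "top" or "wrist"; returns the picture (400x640x3 uint8, red, green, blue); there is no depth.
- viewer.camera_info(name): a dict with "fx", "fy", "cx", "cy" (pixels), "k1" (the pictures are not rectified: a ray, as slopes to the right and down, at radius r is drawn at 1 + k1 r^2 times it, then the intrinsics apply), "R" (3x3) and "t" (3): a world point X has camera coordinates R X + t. Camera axes: x right, y down, z forward; pixel columns grow to the right and rows downward; lengths in m; the calibration is good to about 2 mm. A picture is of the moment at which its call begins: read the wrist's pose just before it. camera_info takes no time and is no camera call; for the wrist camera it gives the pose at the moment of the call.
A pose or a line that the arm cannot do raises ctrl.IKError and nothing moves.
- ctrl.finish_job(): hands the job in; it is judged then, once.
The state is a dict: "time_s": time; "joint_pos": joint angles; "joint_vel": joint speeds; "joint_efforts": joint torques, N m; "tool_pos": TCP position; "orientation": TCP orientation; "contact_force": force on the tool from outside, world axes, zero at the start; "moment": the same for the moment, N m; "grip_width": opening from 0.0 (shut) to 1.0 (fully open); "finger_force": force on a finger pad.
Only numpy, scipy, OpenCV 4.12 (cv2) and the standard library are available. Lean on these libraries where they do the work, as an engineer would, in place of code of your own. Each camera call takes 0.05 s, during which the arm holds its last target. There are 200 camera calls.

## Working session

There is one attempt and no reset: what is moved stays moved. The work goes in short steps, each a Python script; the robot and the scene stay as the last script left them, time stands still between calls to the robot, and variables do not carry over. Pictures are saved under pics/ and viewed, at most 14 in all, crops included, and the job is handed in when it is done.

```bash
mkdir -p pics; python3 - <<'E'
from rig import ctrl, viewer
import cv2
for n in("top","scene"):
    cv2.imwrite(f"pics/{n}0.png",viewer.read_camera(n)[:,:,::-1])
    i=viewer.camera_info(n); print(n,i)
print(ctrl.hold_point_z, ctrl.read_state())
E
```

```text
top {'fx': 411.5459682946856, 'fy': 411.5459682946856, 'cx': 318.46677738253356, 'cy': 198.50438627815328, 'k1': -0.030284634880574254, 'R': array([[ 0.02174839, -0.99964422,  0.01544162],
       [-0.99600635, -0.02300185, -0.08626857],
       [ 0.08659306, -0.01350375, -0.99615224]]), 't': array([-0.02704115,  0.56029169,  1.30776028])}
scene {'fx': 395.5746095804377, 'fy': 395.5746095804377, 'cx': 318.50638737461156, 'cy': 195.8441399653623, 'k1': 0.0064667842540724095, 'R': array([[ 0.60536321, -0.79587344, -0.01099351],
       [-0.47988598, -0.35392564, -0.802774  ],
       [ 0.63501562,  0.49124547, -0.59618206]]), 't': array([-0.33335683,  0.31037259,  0.69277427])}
0.1547 {'time_s': 0.1, 'joint_pos': array([ 7.05415205e+01,  6.67210657e+00,  8.26330830e+01,  8.84836375e-04,
        9.07565258e+01, -2.16465803e+00]), 'joint_vel': array([-0.00484369, -0.07057292, -0.11483513,  0.03283229,  0.07079916,
        0.0625804 ]), 'joint_efforts': array([ 1.68956052e-03, -7.33682585e+01, -6.33778167e+01,  7.44614363e-05,
        5.37462169e-03,  8.85263148e-05]), 'tool_pos': array([0.20065585, 0.64449584, 0.40401468]), 'orientation': array([-1.79938362e+02, -3.21521518e-03,  1.62706188e+02]), 'contact_force': array([-0.47965321,  0.15988974, -0.90994363]), 'moment': array([ 0.01073303,  0.07199452, -0.02478917]), 'finger_force': 0.0, 'grip_width': 0.999409916541248}
```

View pics/top0.png

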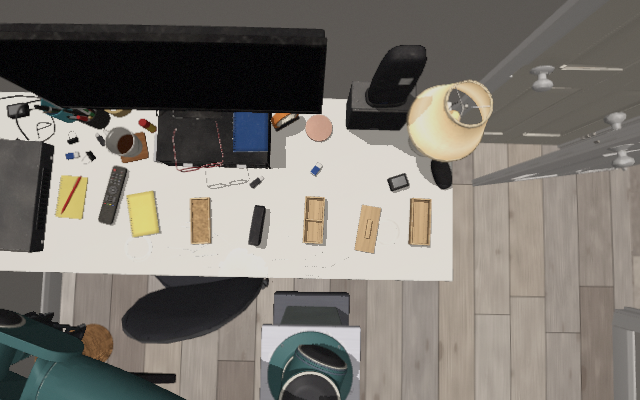

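View pics/scene0.png

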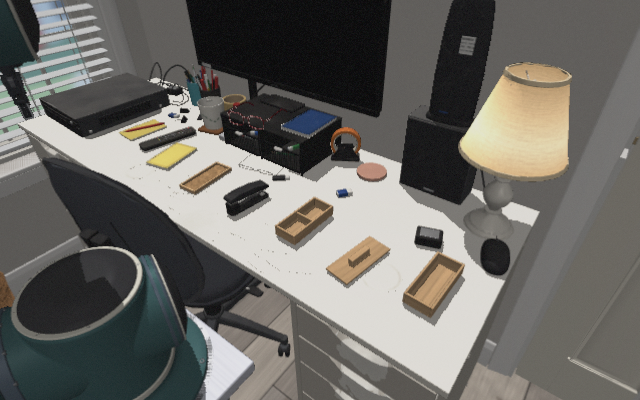

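The top view shows the base at about (201,220), stapler (257,225), divided tray (315,220), lid (368,228), open tray (420,222), eraser (316,169) and power brick (398,182). Next I'll enlarge the crop.

```bash
cat > h.py <<'E'
from rig import ctrl, viewer
import cv2, numpy as np
def ray(info,uv):
    K=np.array([[info['fx'],0,info['cx']],[0,info['fy'],info['cy']],[0,0,1.]])
    p=cv2.undistortPoints(np.array(uv,float).reshape(-1,1,2),K,np.array([info['k1'],0,0,0,0.]))[:,0]
    d=np.c_[p,np.ones(len(p))]@info['R']; c=-info['R'].T@info['t']; return c,d
def unproj(info,uv,z):
    c,d=ray(info,uv); s=(np.asarray(z)-c[2])/d[:,2]; return c+d*np.reshape(s,(-1,1))
def proj(info,X):
    K=np.array([[info['fx'],0,info['cx']],[0,info['fy'],info['cy']],[0,0,1.]])
    return cv2.projectPoints(np.array(X,float).reshape(-1,1,3),cv2.Rodrigues(info['R'])[0],info['t'],K,np.array([info['k1'],0,0,0,0.]))[0][:,0]
def rect(info,uv,z):
    "pose of a rectangle from its 4 corners (in pixels) at height z"
    P=unproj(info,uv,z)[:,:2].astype(np.float32); (c,(a,b),t)=cv2.minAreaRect(P)
    if a<b: a,b,t=b,a,t+90
    return P.mean(0),max(a,b),min(a,b),(t+90)%180-90
def down(yaw): return [180,0,yaw]
E
python3 - <<'E'
import cv2
im=cv2.imread('pics/top0.png')
a=cv2.resize(im[190:255,185:315],None,fx=6,fy=6,interpolation=cv2.INTER_CUBIC)[:, :780]
cv2.imwrite('pics/c1.png',cv2.resize(im[158:255,300:435],None,fx=5.9,fy=5.9,interpolation=cv2.INTER_CUBIC))
cv2.imwrite('pics/c2.png',a)
E
```

```text
(no output)
```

View pics/c1.png

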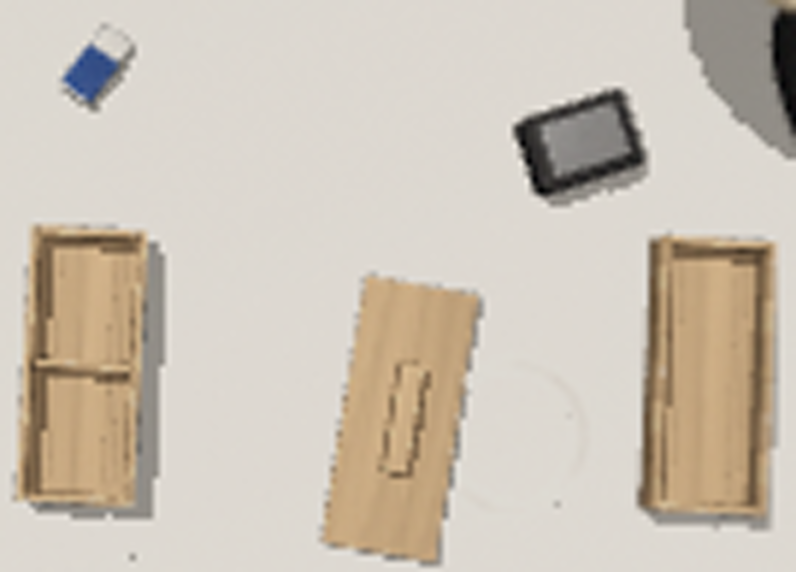

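View pics/c2.png

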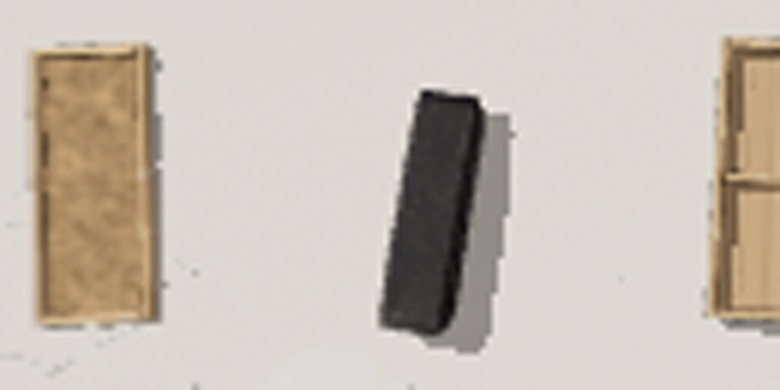

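```bash
python3 - <<'E'
from h import *
i=viewer.camera_info("top"); 
def c(pts,s,o): return (np.array(pts,float)+.5)/s-.5+np.array(o)
c1=lambda p:c(p,5.9,(300,158)); c2=lambda p:c(p,6,(185,190))
for n,uv,z in [("base",c2([(33,50),(148,45),(157,322),(36,322)]),.012),
 ("stap",c2([(420,91),(480,98),(440,333),(380,326)]),.056),
 ("split",c1([(33,227),(146,234),(132,506),(18,498)]),.034),
 ("lid",c1([(366,275),(481,295),(437,563),(322,544)]),.011),
 ("bar",c1([(405,362),(430,373),(405,478),(380,470)]),.027),
 ("open",c1([(655,238),(776,243),(768,515),(645,508)]),.034),
 ("eraser",c1([(105,24),(135,42),(97,108),(64,85)]),.013),
 ("brick",c1([(515,125),(625,90),(647,162),(545,195)]),.028)]:
    print(n,*[np.round(v,4) for v in rect(i,uv,z)])
print(ctrl.solve_ik([.55,0,.4],[180,0,0]))
w=viewer.camera_info("wrist"); print(w, -w['R'].T@w['t'])
E
```

```text
base [0.4821 0.3679] 0.15 0.0652 3.8228
stap [0.4706 0.1793] 0.1255 0.0317 -7.668
split [ 0.492 -0.   ] 0.1482 0.0617 -1.7569
lid [ 0.4674 -0.177 ] 0.1504 0.0648 -8.5199
bar [ 0.4661 -0.1767] 0.0614 0.0147 -12.7765
open [ 0.4942 -0.3429] 0.1485 0.0673 -1.7523
eraser [ 0.6604 -0.0063] 0.0427 0.0224 -32.2895
brick [ 0.621  -0.2733] 0.0645 0.0418 -70.9884
[-2.65739332e+00 -8.96702001e+00  9.84114626e+01 -2.54444375e-14
  9.05555574e+01  8.73426067e+01]
{'fx': 316.7029178411417, 'fy': 316.7029178411417, 'cx': 319.8010598116081, 'cy': 198.5339840298168, 'k1': -0.02855425942558534, 'R': array([[ 2.96913878e-01,  9.54904201e-01, -3.39475720e-04],
       [ 9.11255709e-01, -2.83235709e-01,  2.98982552e-01],
       [ 2.85403543e-01, -8.90814181e-02, -9.54258518e-01]]), 't': array([-0.67451762, -0.03856456,  0.37956034])} [0.12708795 0.66698862 0.37349983]
```

Sizes agree with the given dimensions, so the rough poses are good. Next I'll take close wrist views from the same relative pose over each piece.

```bash
cat > look.py <<'E'
from h import *
import pickle
def look(name,x,y,yaw,z=.30):
    ctrl.goto([x,y,z],down(yaw)); ctrl.dwell(.15)
    info=viewer.camera_info("wrist"); im=viewer.read_camera("wrist")
    pickle.dump((info,im),open(f"pics/{name}.pkl","wb")); return info,im
def crop(name,x,y,z,s=3,w=100,h=200):
    info,im=pickle.load(open(f"pics/{name}.pkl","rb"))
    u,v=np.round(proj(info,[[x,y,z]])[0]).astype(int); o=(max(u-w//2,0),max(v-h//2,0))
    return cv2.resize(im[o[1]:o[1]+h,o[0]:o[0]+w,::-1],None,fx=s,fy=s,interpolation=cv2.INTER_CUBIC),o
E
python3 - <<'E'
from look import *
P=dict(base=(.482,.368,183.8,.01),split=(.492,0,178.2,.034),lid=(.467,-.177,171.5,.011),open=(.494,-.343,178.2,.034))
for n,(x,y,a,z) in P.items():
    look(n,x-.04,y,a,.27)
look("eraser",.62,-.006,180,.27)
print(ctrl.read_state()['time_s'],ctrl.read_state()['joint_pos'])
out=[]
for n,p in list(P.items()):
    c,o=crop(n,p[0],p[1],p[3],2.9,130,205); print(n,o,c.shape); out.append(c)
cv2.imwrite('pics/m1.png',np.hstack([out[0],out[3]])); cv2.imwrite('pics/m2.png',np.hstack([out[1],out[2]]))
E
```

```text
6.7833 [-2.99767908e+00  3.75315520e+00  9.83791300e+01 -5.79580747e-03
  7.78617354e+01 -9.29225576e+01]
base (np.int64(250), np.int64(150)) (594, 377, 3)
split (np.int64(255), np.int64(165)) (594, 377, 3)
lid (np.int64(261), np.int64(150)) (594, 377, 3)
open (np.int64(255), np.int64(165)) (594, 377, 3)
```

View pics/m1.png

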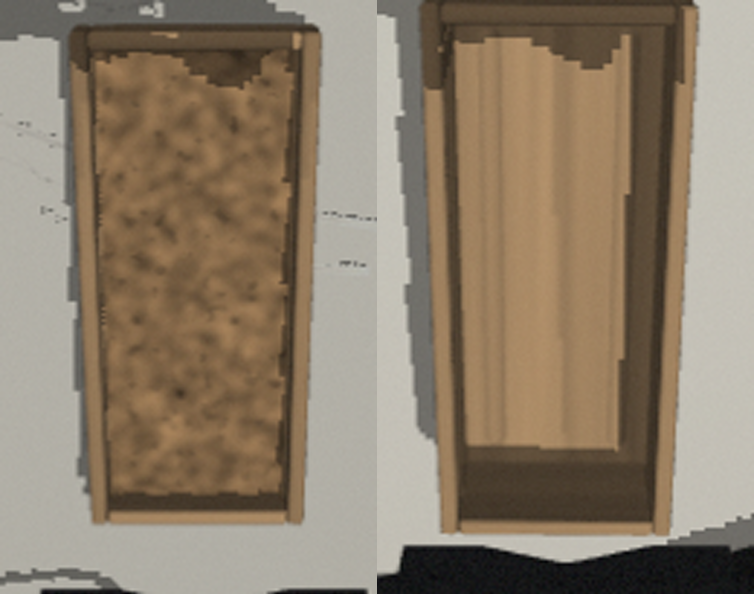

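View pics/m2.png

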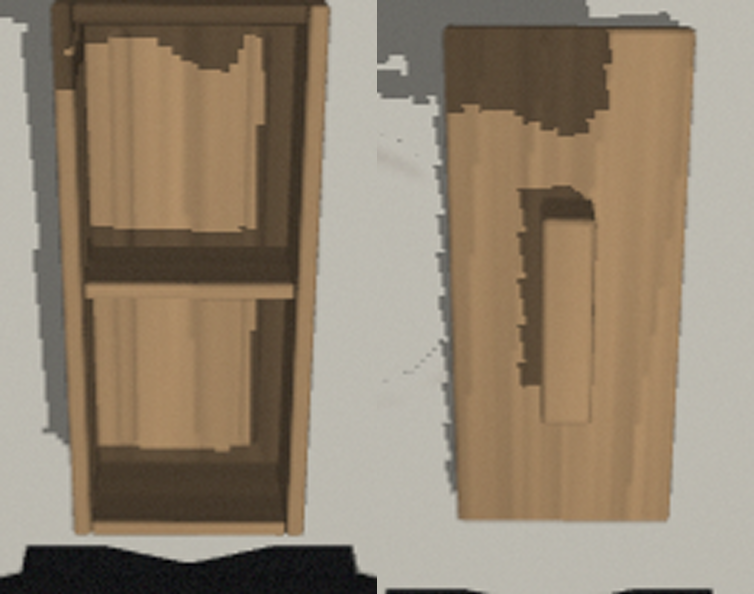

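Both montages show the pieces cleanly: base corners about (70,31)–(321,31)–(302,523)–(93,523), open tray (422,3)–(698,3)–(671,535)–(441,535), split tray (52,3)–(328,3)–(301,534)–(75,534), lid (444,29)–(694,29)–(668,521)–(457,520). The black shape at the bottom is the gripper.

```bash
python3 - <<'E'
from look import *
O=dict(base=(250,150),split=(255,165),lid=(261,150),open=(255,165))
C=dict(base=([(70,31),(321,31),(302,523),(93,523)],0,.012),
 open=([(422,3),(698,3),(671,535),(441,535)],377,.034),
 split=([(52,3),(328,3),(301,534),(75,534)],0,.034),
 lid=([(444,29),(694,29),(668,521),(457,520)],377,.011))
C['bar']=([(542,220),(595,220),(591,423),(542,423)],377,.027)
for n,(p,dx,z) in C.items():
    m='lid' if n=='bar' else n
    info,_=pickle.load(open(f"pics/{m}.pkl","rb"))
    uv=(np.array(p,float)-[dx,0]+.5)/2.9-.5+O[m]
    P=unproj(info,uv,z); c=P.mean(0)
    ax=(P[0]+P[1]-P[2]-P[3])/2; ay=(P[1]+P[2]-P[0]-P[3])/2
    print(n,c.round(4),'L',np.linalg.norm(ax).round(4),'W',np.linalg.norm(ay).round(4),'yaw',np.degrees(np.arctan2(-ax[1],-ax[0])).round(2),'yawW',np.degrees(np.arctan2(ay[0],-ay[1])).round(2), 'ends',[np.linalg.norm(P[a]-P[b]).round(4) for a,b in((0,1),(2,3))])
c,o=crop("eraser",.66,-.006,.013,5,100,100); print(o,c.shape); cv2.imwrite('pics/er.png',c)
E
```

```text
base [0.4818 0.3696 0.012 ] L 0.1493 W 0.0629 yaw 3.95 yawW -176.16 ends [np.float64(0.0629), np.float64(0.0629)]
open [ 0.494  -0.3453  0.034 ] L 0.1501 W 0.0634 yaw -2.26 yawW 178.27 ends [np.float64(0.0628), np.float64(0.064)]
split [ 0.4916 -0.0005  0.034 ] L 0.1495 W 0.0627 yaw -1.9 yawW 178.27 ends [np.float64(0.0627), np.float64(0.0627)]
lid [ 0.4672 -0.1772  0.011 ] L 0.1493 W 0.0632 yaw -8.74 yawW 171.42 ends [np.float64(0.0628), np.float64(0.0636)]
bar [ 0.4672 -0.177   0.027 ] L 0.0589 W 0.0132 yaw -8.52 yawW 171.58 ends [np.float64(0.0132), np.float64(0.0132)]
(np.int64(271), np.int64(204)) (500, 500, 3)
```

View pics/er.png

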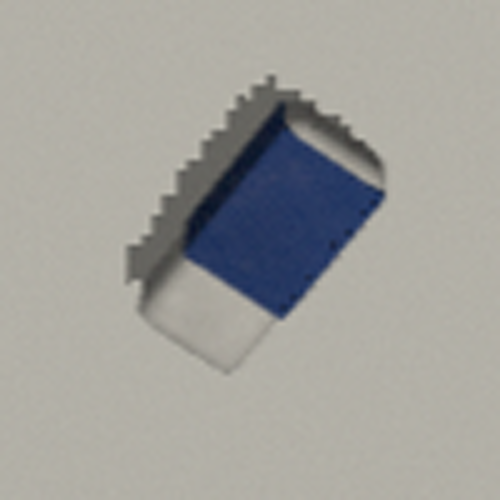

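```bash
cat >> look.py <<'E'
T=0.173
def st(): 
    s=ctrl.read_state(); print('t',round(s['time_s'],1),'tcp',s['tool_pos'].round(4),'rpy',s['orientation'].round(1),'F',s['contact_force'].round(1),'grip',round(s['grip_width'],3),round(s['finger_force'],1))
def pick(x,y,z,yaw,width=1.0,lift=.30):
    ctrl.grip(width); ctrl.goto([x,y,z+.08],down(yaw)); hit=ctrl.movel([x,y,z],speed=.08,threshold=15); print('hit',hit); st()
    ctrl.grip(0.0); st(); ctrl.movel([x,y,lift],speed=.2); st()
def place(x,y,z,yaw,open_=1.0,lift=.30,above=.30):
    ctrl.goto([x,y,above],down(yaw)); ctrl.movel([x,y,z+.012],speed=.15); st()
    hit=ctrl.movel([x,y,z-.001],speed=.02,threshold=10); print('hit',hit); st()
    ctrl.grip(open_); ctrl.dwell(.2); ctrl.movel([x,y,lift],speed=.2); st()
E
python3 - <<'E'
from look import *
info,_=pickle.load(open("pics/eraser.pkl","rb"))
P=unproj(info,(np.array([(292,113),(388,182),(229,373),(143,308)])+.5)/5-.5+[271,204],.013)
print('eraser',P.mean(0).round(4),np.linalg.norm(P[1]-P[2]),np.linalg.norm(P[0]-P[1]),np.degrees(np.arctan2(*(P[2]+P[3]-P[0]-P[1])[1::-1])))
pick(.494,-.3453,T,178)
E
```

```text
eraser [ 0.6591 -0.0047  0.013 ] 0.042259572472411126 0.01909227310619044 -35.68629181301609
hit False
t 9.5 tcp [ 0.4942 -0.3454  0.1736] rpy [-180.    0.  178.] F [-0.8  0.4 -0.5] grip 1.0 0.0
t 9.8 tcp [ 0.4942 -0.3454  0.1739] rpy [-1.80e+02  1.00e-01  1.78e+02] F [-0.5 -0.1  6.7] grip 0.742 66.1
t 10.6 tcp [ 0.4938 -0.3451  0.2985] rpy [ 1.799e+02 -1.000e-01  1.780e+02] F [-0.5  0.  -1.9] grip 0.74 65.7
```

```bash
python3 - <<'E'
from look import *
place(.4818,.3696,T+.007,-176.1)
look("base2",.4418,.3696,-176.1,.30); st()
c,o=crop("base2",.482,.37,.04,2.9,200,205); print(o,c.shape); cv2.imwrite('pics/b2.png',c)
E
```

```text
t 14.0 tcp [0.4821 0.3697 0.193 ] rpy [ 1.800e+02  1.000e-01 -1.761e+02] F [ 0.4 -0.9 -0.1] grip 0.741 65.7
hit True
t 14.6 tcp [0.4818 0.3696 0.1808] rpy [-180.    -0.  -176.1] F [-1.4 -0.7  6.2] grip 0.736 66.5
t 15.9 tcp [0.4816 0.3694 0.2986] rpy [-1.799e+02 -1.000e-01 -1.761e+02] F [-0.7 -0.5  0.1] grip 1.002 0.0
t 16.4 tcp [0.4422 0.3696 0.2993] rpy [-180.    -0.  -176.1] F [ 1.2 -0.  -0.5] grip 1.0 0.0
(np.int64(217), np.int64(151)) (594, 580, 3)
```

View pics/b2.png

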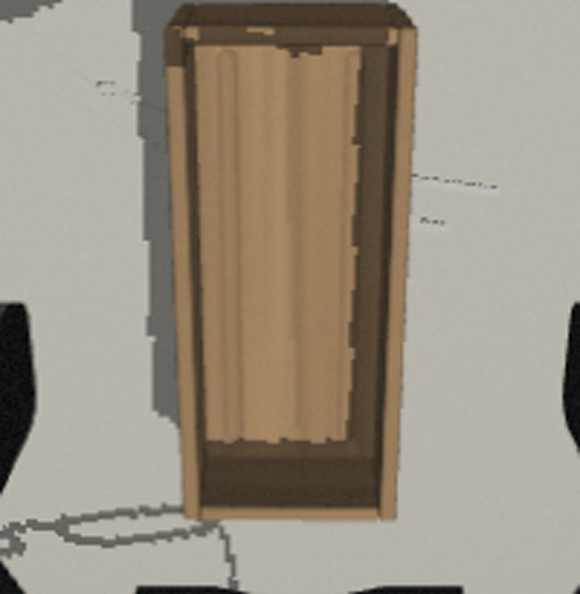

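The tray sits flat inside the base, in line with it, and the contact height matched the expected seat. Eraser next.

```bash
python3 - <<'E'
from look import *
info,_=pickle.load(open("pics/base2.pkl","rb"))
P=unproj(info,(np.array([(166,25),(417,25),(397,520),(183,520)])+.5)/2.9-.5+[217,151],.041)
ax=P[0]+P[1]-P[2]-P[3]
print('open',P.mean(0).round(4),np.linalg.norm(ax)/2,np.linalg.norm(P[0]-P[1]),np.degrees(np.arctan2(-ax[1],-ax[0])))
ctrl.goto([.62,-.0047,.30],down(145))
pick(.6591,-.0047,T+.002,145,.5)
place(.4818,.3696,T+.018,94,.5)
look("base3",.4418,.3696,-176.1,.30); st()
c,o=crop("base3",.482,.37,.04,2.9,130,205); print(o,c.shape); cv2.imwrite('pics/b3.png',c)
E
```

```text
open [0.4814 0.3698 0.041 ] 0.14981367591960795 0.06282481477139236 3.5965078759931934
hit False
t 19.9 tcp [ 0.6593 -0.0047  0.1756] rpy [180.   0. 145.] F [-0.1  0.3  0.4] grip 0.499 0.0
t 20.2 tcp [ 0.6593 -0.0047  0.1758] rpy [1.80e+02 1.00e-01 1.45e+02] F [-1.5 -0.1  6.8] grip 0.214 59.5
t 21.0 tcp [ 0.6589 -0.0047  0.2984] rpy [-1.799e+02 -1.000e-01  1.450e+02] F [ 0.1 -0.8 -0.5] grip 0.208 58.8
t 23.3 tcp [0.4822 0.3697 0.2039] rpy [179.9  -0.   94. ] F [ 0.4  0.1 -0.3] grip 0.212 58.8
hit True
t 23.9 tcp [0.4819 0.3697 0.1927] rpy [180.  -0.  94.] F [ 0.9 -0.5  5.6] grip 0.214 59.6
t 25.1 tcp [0.4816 0.3695 0.2987] rpy [-1.799e+02  1.000e-01  9.400e+01] F [-0.5  0.8 -1.1] grip 0.499 0.0
t 26.7 tcp [0.4419 0.3696 0.2999] rpy [-180.    -0.  -176.1] F [-0.3  0.3  0.4] grip 0.5 0.0
(np.int64(252), np.int64(150)) (594, 377, 3)
```

View pics/b3.png

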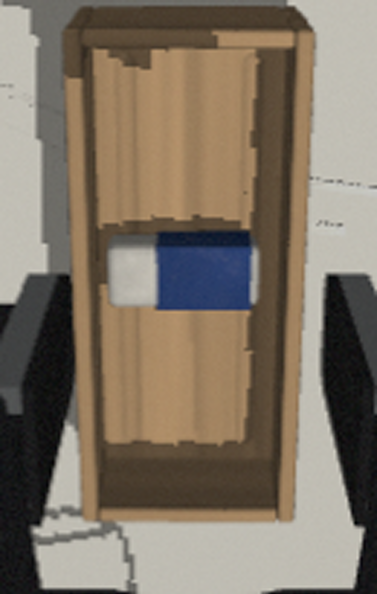

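The eraser lies flat and crosswise in the tray, near the centre at about (180,270) in the crop. Next I'll stack the divided tray.

```bash
python3 - <<'E'
from look import *
ctrl.goto([.4916,-.0005,.30],down(178.1))
pick(.4916,-.0005,T,178.1)
place(.4816,.3697,T+.036,-176.2,lift=.33)
look("base4",.4418,.3697,-176.2,.33); st()
c,o=crop("base4",.482,.37,.07,2.9,200,205); print(o,c.shape); cv2.imwrite('pics/b4.png',c)
E
```

```text
hit False
t 30.1 tcp [ 0.4918 -0.0005  0.1735] rpy [-180.     0.   178.1] F [-0.4  0.1  0.4] grip 1.002 0.0
t 30.4 tcp [ 0.4919 -0.0005  0.1738] rpy [-1.800e+02  1.000e-01  1.781e+02] F [-1.3 -0.7  6.3] grip 0.74 66.4
t 31.2 tcp [ 0.4913 -0.0005  0.2985] rpy [ 1.800e+02 -1.000e-01  1.781e+02] F [ 0.2  0.6 -1.4] grip 0.74 65.9
t 33.2 tcp [0.482  0.3696 0.2219] rpy [ 180.     0.  -176.2] F [ 0.5  0.1 -0.8] grip 0.735 65.9
hit True
t 33.8 tcp [0.4816 0.3697 0.2097] rpy [-180.    -0.  -176.2] F [-1.1 -1.1  5.6] grip 0.741 66.9
t 35.1 tcp [0.4814 0.3696 0.3286] rpy [-1.799e+02 -1.000e-01 -1.762e+02] F [ 0.7  0.7 -0.4] grip 0.995 0.0
t 35.6 tcp [0.4422 0.3697 0.3293] rpy [-180.    -0.  -176.2] F [ 0.5 -0.3  0.9] grip 1.003 0.0
(np.int64(217), np.int64(151)) (594, 580, 3)
```

View pics/b4.png

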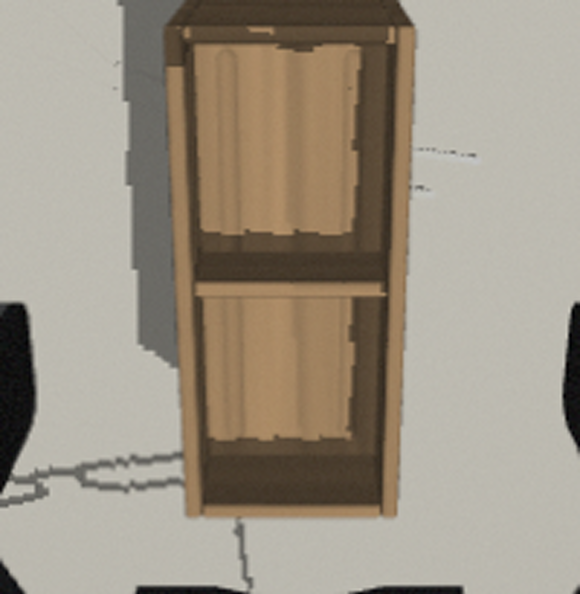

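The divided tray is seated in line with the one below, again at the expected height. Now the lid.

```bash
python3 - <<'E'
from look import *
ctrl.goto([.4672,-.1771,.30],down(171.4))
pick(.4672,-.1771,T+.013,171.4,.45,lift=.34)
place(.4815,.3697,T+.013+.065,-176.2,.45,lift=.37,above=.34)
look("base5",.4415,.3697,-176.2,.37); st()
c,o=crop("base5",.482,.37,.08,2.9,200,205); print(o,c.shape); cv2.imwrite('pics/b5.png',c)
E
```

```text
hit False
t 39.5 tcp [ 0.4674 -0.1772  0.1865] rpy [-180.     0.   171.4] F [-0.5  0.8  0.5] grip 0.45 0.0
t 39.9 tcp [ 0.4674 -0.1772  0.1866] rpy [-1.800e+02  1.000e-01  1.714e+02] F [-1.  -0.3  6.3] grip 0.141 59.6
t 40.8 tcp [ 0.467  -0.177   0.3385] rpy [ 1.800e+02 -1.000e-01  1.714e+02] F [ 0.2 -0.6 -1.8] grip 0.143 58.9
t 43.4 tcp [0.4818 0.3697 0.2639] rpy [ 180.     0.  -176.2] F [-0.1 -0.  -0.5] grip 0.139 58.9
hit True
t 43.9 tcp [0.4815 0.3698 0.2533] rpy [ 180.     0.  -176.2] F [-1.4 -1.6  8. ] grip 0.142 60.0
t 45.2 tcp [0.4814 0.3696 0.3685] rpy [-1.799e+02 -1.000e-01 -1.762e+02] F [-0.2  0.1 -0.7] grip 0.448 0.0
t 45.7 tcp [0.442  0.3697 0.3692] rpy [-180.    -0.  -176.2] F [ 0.1  0.1 -0. ] grip 0.451 0.0
(np.int64(217), np.int64(135)) (594, 580, 3)
```

View pics/b5.png

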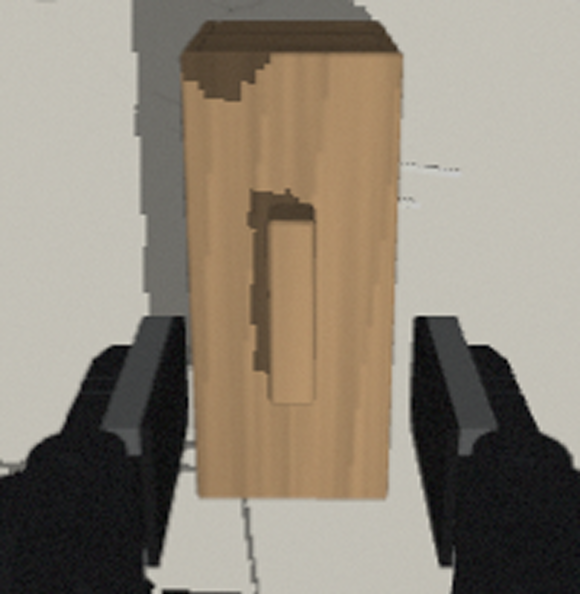

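The lid looks flat and in line (corners about (181,52), (402,52), (388,497), (197,497)), but contact came about 1.5 mm early. I'll check its pose and look at it from the scene camera.

```bash
python3 - <<'E'
from look import *
for n,uv,z in (("base4",[(165,25),(414,25),(397,517),(186,517)],.070),("base5",[(181,52),(402,52),(388,497),(197,497)],.076)):
    info,_=pickle.load(open(f"pics/{n}.pkl","rb"))
    o=[217,151] if n=="base4" else [217,135]
    P=unproj(info,(np.array(uv)+.5)/2.9-.5+o,z); ax=P[0]+P[1]-P[2]-P[3]
    print(n,P.mean(0).round(4),(np.linalg.norm(ax)/2).round(4),np.linalg.norm(P[0]-P[1]).round(4),np.linalg.norm(P[2]-P[3]).round(4),np.degrees(np.arctan2(-ax[1],-ax[0])).round(2))
ctrl.goto([.42,.15,.40],down(-176)); 
im=viewer.read_camera("scene")[:,:,::-1]; i=viewer.camera_info("scene")
u,v=proj(i,[[.482,.37,.04]])[0].astype(int)
cv2.imwrite('pics/s5.png',cv2.resize(im[v-45:v+45,u-60:u+60],None,fx=6,fy=6,interpolation=cv2.INTER_CUBIC))
E
```

```text
base4 [0.4814 0.3698 0.07  ] 0.1494 0.0626 0.0636 3.86
base5 [0.4819 0.37   0.076 ] 0.15 0.0634 0.0643 3.8
```

View pics/s5.png

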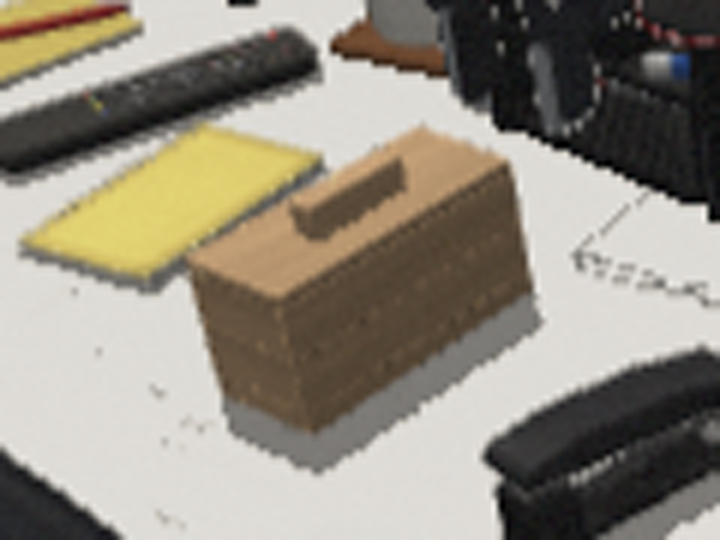

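The stack looks closed with no gaps, and all pieces agree within 0.5 mm. A gentle fingertip touch on the grip bar will confirm the height before I hand in.

```bash
python3 - <<'E'
from look import *
ctrl.grip(0.0); ctrl.goto([.4817,.3699,.34],down(-176.2)); ctrl.movel([.4817,.3699,.272],speed=.1)
print(ctrl.movel([.4817,.3699,.259],speed=.01,threshold=5)); st()
ctrl.movel([.4817,.3699,.36],speed=.1); ctrl.dwell(.5); st()
E
```

```text
True
t 49.5 tcp [0.4817 0.3699 0.2672] rpy [ 180.     0.  -176.2] F [-1.2 -1.   5.8] grip 0.001 2.7
t 51.1 tcp [0.4817 0.3699 0.36  ] rpy [-180.    -0.  -176.2] F [0.2 0.4 0.4] grip 0.001 0.0
```

```bash
python3 - <<'E'
from look import *
ctrl.goto([.4672,-.177,.30],down(-176.2)); ctrl.movel([.4672,-.177,.18],speed=.15)
print(ctrl.movel([.4672,-.177,.167],speed=.01,threshold=5)); st()
ctrl.movel([.4672,-.177,.36],speed=.15); st()
E
```

```text
True
t 54.8 tcp [ 0.4672 -0.177   0.1735] rpy [ 180.    -0.  -176.2] F [-1.1 -0.3  5.7] grip -0.004 3.1
t 56.2 tcp [ 0.4671 -0.177   0.359 ] rpy [ 1.799e+02 -1.000e-01 -1.762e+02] F [-0.  -0.5  0.5] grip 0.001 0.0
```

The bar reads about 1.7 mm high. I'll touch the four lid corners lightly to find any tilt.

```bash
python3 - <<'E'
from look import *
c=np.array([.4817,.3699]); a=np.radians(3.8); R=np.array([[np.cos(a),-np.sin(a)],[np.sin(a),np.cos(a)]])
ctrl.goto([*c,.34],down(-176.2))
for d in ((-.052,-.018),(-.052,.018),(.052,.018),(.052,-.018)):
    p=c+R@d; ctrl.movel([*p,.275],speed=.15); ctrl.movel([*p,.257],speed=.08); h=ctrl.movel([*p,.244],speed=.01,threshold=4)
    s=ctrl.read_state(); print(d,h,'z',(s['tool_pos'][2]-.1735).round(4),'exp .076',s['contact_force'].round(1)); ctrl.movel([*p,.275],speed=.15)
ctrl.movel([*p,.36],speed=.2); st()
E
```

```text
(-0.052, -0.018) True z 0.0765 exp .076 [-1.3 -1.6  5.4]
(-0.052, 0.018) True z 0.0765 exp .076 [-1.3 -0.6  5.9]
(0.052, 0.018) True z 0.0766 exp .076 [-1.1  0.4  5.5]
(0.052, -0.018) True z 0.0766 exp .076 [-1.3 -1.6  4.4]
t 67.0 tcp [0.5347 0.3553 0.3593] rpy [-179.9   -0.2 -176.2] F [-0.9  0.9 -0.3] grip -0.003 0.0
```

All four lid corners are level and within 0.6 mm of the seated height, so the lid is fully down. Handing in with the arm clear.

```bash
python3 - <<'E'
from look import *
ctrl.goto([.42,.1,.40],down(-176)); ctrl.dwell(.5); print(ctrl.finish_job())
E
```

```text
the job is handed in; nothing more can be done
None
```

The organiser is back together: undivided tray on the base, eraser in it, divided tray on top, then the lid; the lid is level, within 0.6 mm of seated height at all four corners, and I handed the job in at about 68 of the 118 s, though no verdict came back.

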